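# Hang a washed hub at the air nozzle and hold the dead-man valve

## Task

Blow the washed hub dry: pick up its carrier by the block on top, hook it onto the free part of the rail at least 8 cm to one side of the pointer, and slide it along the rail, keeping it hooked, until it hangs in line with the pointer (never lower it on or lift it off within 6 cm of the pointer), then let go of it. Then press the paddle of the dead-man air valve halfway down, until the lever is level and the paddle is flush with the two gauge posts, never right down to its stop, keep it there for at least 2 seconds, and finish while still holding it down. Leave everything else on the bench where it is.

Things in the scene. Friction and masses are not known exactly. Their poses are not given: they have to be found in the camera images.
- grip (a point): Centre of the black grip block on top of the loose carrier. Block 18 mm (x) by 24 mm (y), 42 mm tall: 21 mm above and below this point. Axes are the carrier's: z up, x towards the open mouth of its hook. At the start it stands on the bench, this point 156 mm up, with the mouth facing away from the robot towards the rail, within 0.6 rad.
- ridge (a point): Inside top of the carrier's hook, 26 mm below grip, same axes. The hook is a steel strap 26 mm wide (along y), inside like a tent roof (45 degree faces) that centres itself on the rail: hung, the rail's axis lies 8.5 mm below this point. On the -x side the spine, 15 to 19 mm from the middle, runs down to the cross-strap; on the +x side is a short lip.
- mouth (a point): Middle of the open mouth of the hook, on the carrier's +x side, 17 mm ahead of and 54 mm below ridge, same axes. The mouth is 46 mm high: from the lip's end (31 mm below the ridge) to the top of the cross-strap (77 mm below). The rail enters only here, sideways, at this height; once it is under the ridge the carrier is lowered 45 mm onto it.
- carrier: The whole carrier, 177 mm tall, about 0.2 to 0.45 kg: hook and grip block above, below it an aluminium flanged hub 54 mm across and 38 mm tall on whose flat foot it stands. Origin: centre of the foot, 130 mm below ridge. Same axes as grip.
- rail: Fixed steel rail: a bar 12 mm thick, axis 180 mm above the bench, on two 16 mm posts 205 mm either side of its middle. Origin on the bench under the bar's middle; y along the bar, x level and across it, away from the robot. Keep the carrier within 165 mm of the middle, clear of the posts.
- mark (a point): Point on the rail's axis (180 mm up) that the pointer shows; hang the hook's middle here. At most 70 mm from the rail's middle; axes of rail. The pointer is a thin steel finger 190 mm up on the post of the air-nozzle stand behind the rail; finger and nozzle end 44 to 50 mm behind the rail's axis, the post (197 mm tall) stands 95 mm behind it.
- valve: Fixed dead-man air valve to the left or right: base plate 170 mm by 80 mm. Origin on the bench under its middle; x along the lever from paddle to hinge, z up. The hinge lies at x = 60 mm, 60 mm up; the paddle's middle at x = -50 mm, 110 mm from the hinge. Two gauge posts, 8 mm thick, tops 64 mm above the bench, stand 34 mm either side of the paddle's middle.
- pad (a point): Middle of the top face of the lever's black paddle, 44 mm (along the lever) by 46 mm, 8 mm thick. About 77 mm above the bench at rest and 64 mm, flush with the tops of the gauge posts, when halfway down and level; about 51 mm at the stop. Press it from above. Its x points along the lever to the hinge.
- lever (a joint): Angle of the valve's lever (rad): 0 at rest (paddle raised), 0.12 halfway (lever level), 0.24 at the stop. It springs back when let go; the push on the paddle is about 5 N at the start, 10 N halfway and 15 N at the stop.
- spray_tall: Bystander: tall spray can, 54 mm across, 190 mm tall; origin under its middle.
- spray_short: Bystander: short spray can, 64 mm across, 150 mm tall; origin under its middle.
- jar: Bystander: jar, 68 mm across, 75 mm tall; origin under its middle.
- tape: Bystander: roll of tape lying flat, 68 mm across, 22 mm tall; origin under its middle.
- wrench: Bystander: wrench lying flat along its x; origin under its middle.
- driver: Bystander: screwdriver lying flat along its x; origin under its middle.
- tray: Bystander: divided parts tray, 130 by 100 by 30 mm, on the other side of the rail from the valve; origin under its middle.
Things that resemble listed ones, but are neither listed nor needed, are in the scene too. What is shaped like the carrier but blue, green or purple is not meant.

How it is judged:
By the outcome, as a careful person would: the job done as asked, in the order asked, and still so for the second after the job is handed in, while the arm keeps its last pose, push and grip.
It also fails if it takes over 54 s, if anything falls off the work surface, if the arm or the gripper's body presses on something with over 40 N, if the wrist force passes 120 N, or if a joint passes its speed limit or range.

## Robot

A 6-joint arm with a two-finger parallel gripper is mounted at the origin on the work surface. World frame = base frame: x ahead of the robot, y to its left, z up, the work surface at z = 0. Lengths are in m, angles in rad, forces in N, time in s.
With the tool pointing down it reaches from about 0.275 to 1 m from the base axis. Payload 8.4 kg.
Tool frame: the origin (TCP) lies on the centre line of the jaws, within the pads' length; the fingertips stand 17 mm ahead of it and the grasp point (between the pads) lies 2 mm behind it (bot.tcp_to_tips is the y of the fingertips in the tool frame, in m); y points along the fingers, z is the direction in which the jaws open and shut, and the axes are right-handed (so a half turn about y gives the same grasp; the last joint's range is limited). The gripper opens to 85 mm and grips with 20 to 120 N. Pads are 22 mm wide; open, the fingers measure 114 mm over their backs; the gripper's body (76 mm by 85 mm) begins 54 mm behind the grasp point. The pads swing forward as they close: fully open they stand 13 mm farther back than shut.
Start: joints at [-1.323, 0.353, 1.633, -0, 1.155, -0.002], TCP at [0.155, -0.606, 0.221] pointing down, gripper open.
Joint ranges: [-2.63, 2.63], [-0.92, 2.1], [0.06, 2.66], [-1.3, 4.44], [0, 2.69], [-3.02, 3.02]. Speed limits (rad/s): [2.22, 2.22, 2.79, 3.14, 3.14, 3.14].

## Interface

Orientations are given as a unit quaternion [x, y, z, w].
In Python, from workcell import bot, hand, kinematics, get_obs, vision, hand_in gives the robot as it stands. The module is installed in compiled form; this text tells all that it offers. Calls block until the motion is done:
- bot.reach(position, orientation): joint-space move of the TCP to a pose.
- bot.servo_line(position, ori=None, velocity=0.15): straight line of the TCP; ori=None keeps the orientation; velocity is the mean speed in m/s.
- bot.goto_joints(angles): joint-space move.
- hand.move_gripper(opening, strength=None): finger opening in m; strength is the grip in N (None keeps the last); returns when the fingers have stopped.
- bot.dwell(seconds).
- kinematics.solve_ik(position, orientation): joint angles nearest the present ones, or None.
- get_obs(): the state.
- vision.read_camera(name): name is "scene" or "side" or "wrist"; returns a dict with "frame" (400x640x3 uint8, red, green, blue), "intrinsics" (3x3 intrinsics, pixels), "dist" ([k1, k2, p1, p2, k3] as OpenCV has them; the pictures are not rectified), "view" (4x4, takes a point from world to camera coordinates). Camera axes: x right, y down, z forward; pixel columns grow to the right and rows downward; lengths in m; the calibration is good to about 2 mm. A picture is of the moment at which its call begins. There is no depth.
A pose or a line that the arm cannot do raises bot.IKError and nothing moves.
- hand_in(): hands the job in, once; it reports no verdict.
The state is a dict: "time_s": time; "joint_pos": joint angles; "joint_vel": joint speeds; "joint_efforts": joint torques, N m; "position": TCP position; "orientation": TCP orientation; "wrist_force": force on the tool from outside, world axes, zero at the start; "ft_torque": the same for the moment, N m; "gripper_width": finger opening in m.
Only numpy, scipy, OpenCV 4.12 (cv2) and the standard library are available. Lean on these libraries where they do the work, as an engineer would, in place of code of your own. Each camera call takes 0.05 s, during which the arm holds its last target.

## Working session

There is one attempt and no reset: what is moved stays moved. The work goes in short steps, each a Python script; the robot and the scene stay as the last script left them, time stands still between calls to the robot, and variables do not carry over. Pictures are saved under pics/ and viewed, and the job is handed in when it is done.

```bash
mkdir -p pics; ls
python3 - <<'E'
from workcell import bot, hand, kinematics, get_obs, vision
import cv2,numpy as np
print(get_obs(), bot.tcp_to_tips)
for n in ("scene","side","wrist"):
    c=vision.read_camera(n); cv2.imwrite(f"pics/{n}0.png",cv2.cvtColor(c["frame"],cv2.COLOR_RGB2BGR))
    print(n,c["intrinsics"].tolist(),c["dist"],np.round(c["view"],4).tolist())
E
```

```text
pics
{'time_s': 0.0, 'joint_pos': array([-1.32339032e+00,  3.53644839e-01,  1.63412951e+00,  9.99762599e-06,
        1.15518946e+00, -2.38877443e-03]), 'joint_vel': array([ 1.01624089e-03, -4.39861288e-04,  2.26037890e-04, -2.27806269e-03,
        7.93701071e-05,  1.71185960e-03]), 'joint_efforts': array([-7.49722996e-03, -6.05253839e+01, -3.42063832e+01, -2.55535442e-04,
        9.46454820e-03,  2.02545078e-05]), 'position': array([ 0.15439457, -0.60513005,  0.21996573]), 'orientation': array([-0.08814095,  0.70208029, -0.70111722,  0.08802889]), 'wrist_force': array([ 1.23982561, -0.13012637, -0.44087424]), 'ft_torque': array([0.04085313, 0.00672616, 0.02352033]), 'gripper_width': 0.08563001978845775} 0.017
scene [[418.94834922165506, 0.0, 321.0655743949578], [0.0, 418.94834922165506, 203.52740704788712], [0.0, 0.0, 1.0]] [-0.08410821  0.          0.          0.          0.        ] [[0.5022, 0.8647, -0.0115, -0.264], [0.5096, -0.3067, -0.8039, -0.1364], [-0.6986, 0.3979, -0.5946, 1.7273], [0.0, 0.0, 0.0, 1.0]]
side [[430.8709702111903, 0.0, 314.5289028863586], [0.0, 430.8709702111903, 194.62709400735085], [0.0, 0.0, 1.0]] [-0.0277288  0.         0.         0.         0.       ] [[-0.8808, -0.4731, 0.0193, 0.4512], [-0.2863, 0.4997, -0.8175, 0.2363], [0.3771, -0.7256, -0.5756, 0.9618], [0.0, 0.0, 0.0, 1.0]]
wrist [[338.9704554059301, 0.0, 317.799821426797], [0.0, 338.9704554059301, 195.73940200876774], [0.0, 0.0, 1.0]] [-0.0543239  0.         0.         0.         0.       ] [[0.2473, -0.9689, -0.0009, -0.6246], [-0.9205, -0.2353, 0.3119, -0.042], [-0.3025, -0.0763, -0.9501, 0.3811], [0.0, 0.0, 0.0, 1.0]]
```

View pics/scene0.png

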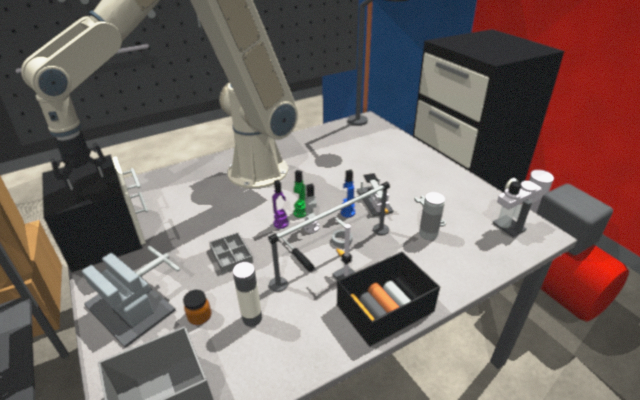

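View pics/side0.png

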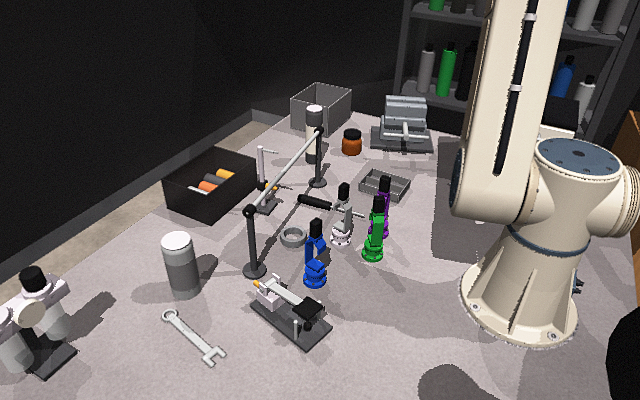

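View pics/wrist0.png

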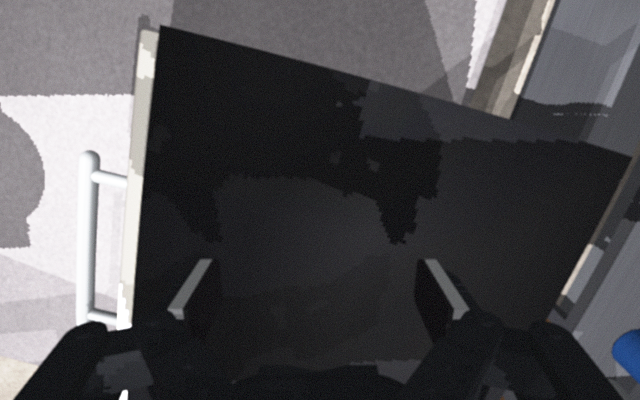

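```bash
cat > h.py <<'E'
import cv2,numpy as np
from workcell import bot, hand, kinematics, get_obs, vision
def cam(n,save=None,crop=None,f=4):
    c=vision.read_camera(n)
    if save: crp(c["frame"],save,crop,f)
    return c
def crp(fr,save,crop=None,f=4):
    im=cv2.cvtColor(fr,cv2.COLOR_RGB2BGR)
    if crop:
        x0,y0,x1,y1=crop; im=cv2.resize(im[y0:y1,x0:x1],None,fx=f,fy=f,interpolation=cv2.INTER_CUBIC)
    cv2.imwrite("pics/"+save+".png",im)
def ray(c,px):
    u=cv2.undistortPoints(np.array([[px]],float),c["intrinsics"],c["dist"])[0,0]
    R=c["view"][:3,:3];t=c["view"][:3,3]
    d=R.T@np.array([u[0],u[1],1]); return -R.T@t,d/np.linalg.norm(d)
def plane(c,px,z):
    o,d=ray(c,px); return o+d*(z-o[2])/d[2]
def tri(c1,p1,c2,p2):
    o1,d1=ray(c1,p1);o2,d2=ray(c2,p2)
    A=np.stack([d1,-d2],1);s=np.linalg.lstsq(A,o2-o1,rcond=None)[0]
    a=o1+s[0]*d1;b=o2+s[1]*d2
    return (a+b)/2,np.linalg.norm(a-b)
def proj(c,P):
    P=np.asarray(P,float).reshape(-1,3)
    R=c["view"][:3,:3];t=c["view"][:3,3]
    return cv2.projectPoints(P,cv2.Rodrigues(R)[0],t,c["intrinsics"],c["dist"])[0].reshape(-1,2)
E
python3 - <<'E'
from h import *
import pickle
a=cam("scene","sA",(240,160,420,300),4.4); b=cam("side","iA",(230,110,410,240),4.4)
crp(b["frame"],"iB",(230,220,390,350),4.8)
pickle.dump((a,b),open("v0.pkl","wb"))
E
```

```text
(no output)
```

View pics/sA.png

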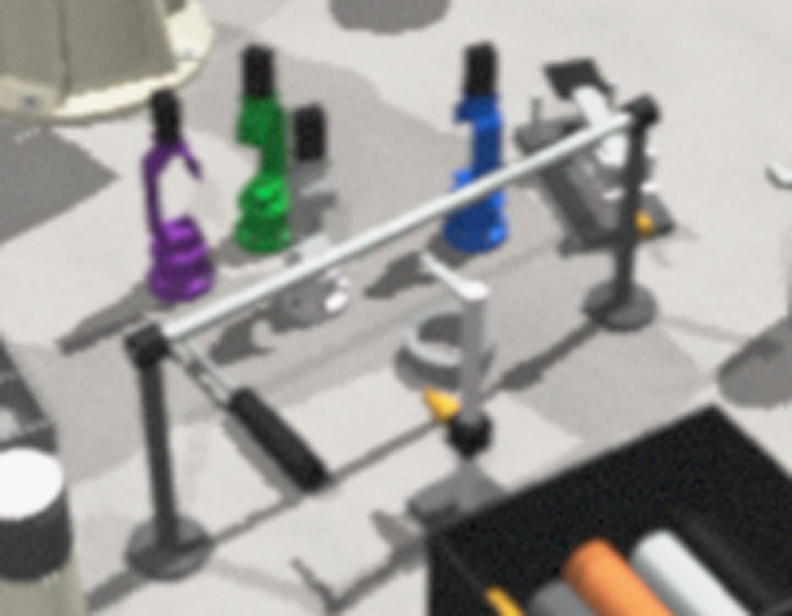

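View pics/iA.png

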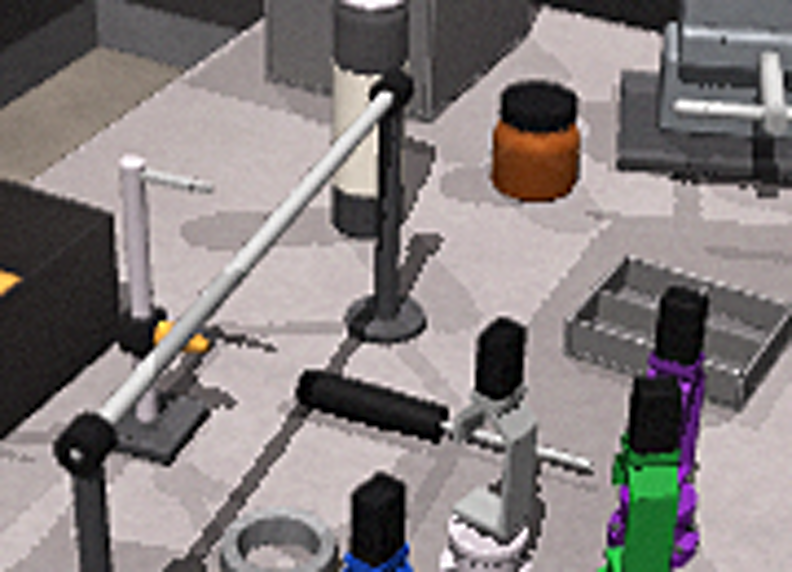

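View pics/iB.png

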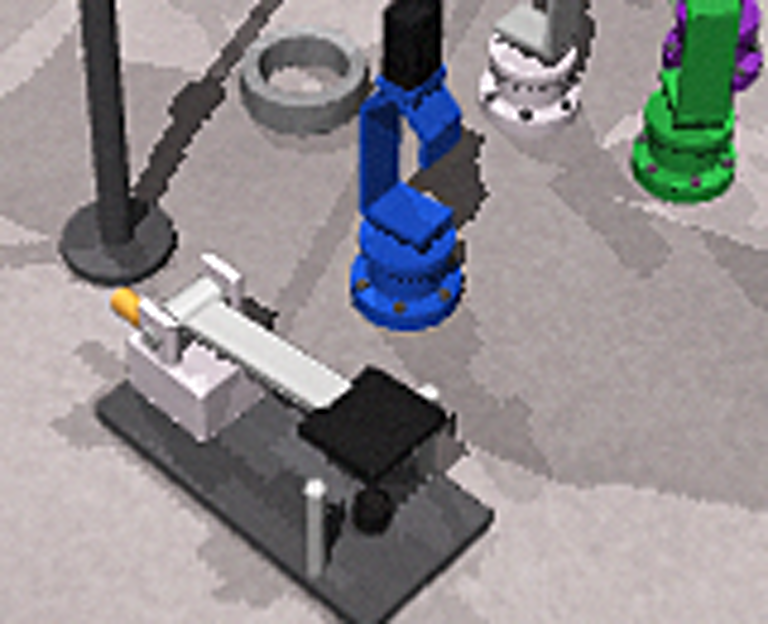

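Run:
```python
from h import *
import pickle
a,b=pickle.load(open("v0.pkl","rb"))
def dark(c,cr,th=75):
    x0,y0,x1,y1=cr; g=c["frame"][y0:y1,x0:x1].max(2)
    m=(g<th).astype(np.uint8); n,l,s,ce=cv2.connectedComponentsWithStats(m)
    i=1+np.argmax(s[1:,4]); return ce[i]+[x0,y0],s[i]
pa,sa=dark(a,(304,180,318,204),70); pb,sb=dark(b,(334,178,354,204),70)
print("grip",pa,sa,pb,sb,tri(a,pa,b,pb))
S=lambda x,y:np.array([240+x/4.4,160+y/4.4]); I=lambda x,y:np.array([230+x/4.4,110+y/4.4]); J=lambda x,y:np.array([230+x/4.8,220+y/4.8])
k1=tri(a,S(148,342),b,I(392,88)); k2=tri(a,S(642,110),b,I(85,443))
print("knobs",k1,k2)
# bar points in planes
for p in (I(110,415),I(375,105)): print("bar side",plane(b,p,.18))
for p in (S(175,329),S(625,123)): print("bar scene",plane(a,p,.18))
print("tip",tri(a,S(424,258),b,I(210,187)),plane(a,S(424,258),.19),plane(b,I(210,187),.19))
print("posttop",tri(a,S(475,288),b,I(132,162)),plane(b,I(132,162),.197))
# base discs of posts
print(plane(b,I(386,318),.005),plane(a,S(170,545),.005),plane(b,J(118,238),.005),plane(a,S(620,303),.005))
# hub foot circle
print("foot side", plane(b,J(530,100),.01), "scene",plane(a,S(313,297),.01))
# paddle corners side
for p in ((375,367),(448,412),(374,480),(299,430)): print("pad",plane(b,J(*p),.077))
for p in ((314,487),(430,390)): print("gpost",plane(b,J(*p),.064))
for p in ((97,408),(494,517),(370,624)): print("base",plane(b,J(*p),.01))
```

```text
grip [309.51470588 190.33823529] [ 3  5  6 12 68] [343.28333333 191.85555556] [  4   4  11  22 180] (array([0.43217635, 0.01246815, 0.15268267]), np.float64(0.0023461210656703386))
knobs (array([ 0.60959007, -0.19581502,  0.17980722]), np.float64(0.006149027786180068)) (array([0.56282328, 0.21280305, 0.17918056]), np.float64(0.00608917200829864))
bar side [0.56288906 0.18631256 0.18      ]
bar side [ 0.60688126 -0.17302266  0.18      ]
bar scene [ 0.61086763 -0.17533485  0.18      ]
bar scene [0.57334648 0.19342817 0.18      ]
tip (array([ 0.63508175, -0.01523299,  0.18793314]), np.float64(0.006478649892594213)) [ 0.64054349 -0.01514031  0.19      ] [ 0.63176511 -0.01572527  0.19      ]
posttop (array([ 0.68402001, -0.00832433,  0.19457872]), np.float64(0.005369032993021723)) [ 0.68025011 -0.00750751  0.197     ]
[ 0.60535003 -0.19400726  0.005     ] [ 0.61694651 -0.1958572   0.005     ] [0.55998775 0.21080749 0.005     ] [0.56875532 0.20846707 0.005     ]
foot side [0.4250019 0.0231098 0.01     ] scene [0.44658524 0.00736994 0.01      ]
pad [0.37938174 0.27751545 0.077     ]
pad [0.34189066 0.28391768 0.077     ]
pad [0.35167544 0.3284595  0.077     ]
pad [0.39008032 0.32143905 0.077     ]
gpost [0.37584215 0.33401847 0.064     ]
gpost [0.35860218 0.26711957 0.064     ]
base [0.50439291 0.30708364 0.01      ]
base [0.32283053 0.27349545 0.01      ]
base [0.34348795 0.34518355 0.01      ]
```

```bash
cat >> h.py <<'E'
from scipy.spatial.transform import Rotation as Ro
def ori(yaw,s=1):
    # tool y down, tool z = s * carrier y axis at yaw
    z=s*np.array([-np.sin(yaw),np.cos(yaw),0]);y=np.array([0,0,-1.]);x=np.cross(y,z)
    return Ro.from_matrix(np.stack([x,y,z],1)).as_quat()
E
python3 - <<'E'
from h import *
o=get_obs();R=Ro.from_quat(o["orientation"]).as_matrix()
c=cam("wrist");C=-c["view"][:3,:3].T@c["view"][:3,3]
print(np.round(R,3),"camoff tool",R.T@(C-o["position"]))
for s in (1,-1):
  for p in ([.40,.01,.42],[.43,.012,.16],[.57,.1,.26],[.365,.30,.1]):
    print(s,p,kinematics.solve_ik(p,ori(.115,s)))
E
```

```text
[[-0.969 -0.     0.247]
 [-0.247  0.001 -0.969]
 [-0.    -1.    -0.001]] camoff tool [-0.07899288 -0.15450449  0.00018168]
1 [0.4, 0.01, 0.42] [ 2.12459562e-02 -1.60721845e-01  1.77815035e+00 -4.44089210e-16
  1.52416414e+00 -1.66455037e+00]
1 [0.43, 0.012, 0.16] [ 2.44127139e-02  1.24906072e-01  2.09215391e+00 -4.44089210e-16
  9.24532670e-01 -1.66138361e+00]
1 [0.57, 0.1, 0.26] [ 1.71079203e-01  2.45713006e-01  1.69155909e+00 -4.44089210e-16
  1.20432056e+00 -1.51471712e+00]
1 [0.365, 0.3, 0.1] [ 6.84788481e-01  2.82755741e-01  2.05849737e+00 -4.44089210e-16
  8.00339540e-01 -1.00100785e+00]
-1 [0.4, 0.01, 0.42] [ 0.02124596 -0.16072184  1.77815035  0.          1.52416414  1.47704228]
-1 [0.43, 0.012, 0.16] [ 2.44127139e-02  1.24906072e-01  2.09215391e+00 -4.44089210e-16
  9.24532670e-01  1.48020904e+00]
-1 [0.57, 0.1, 0.26] [0.1710792  0.24571301 1.69155909 0.         1.20432056 1.62687553]
-1 [0.365, 0.3, 0.1] [ 6.84788481e-01  2.82755741e-01  2.05849737e+00 -4.44089210e-16
  8.00339540e-01  2.14058481e+00]
```

Run:
```python
from h import *
import pickle
o=get_obs()
bot.servo_line(o["position"]+[0,0,.15],velocity=.25)
bot.reach([.45,.02,.40],ori(.1))
c=cam("wrist","w1"); pickle.dump(c,open("w1.pkl","wb"))
hand.move_gripper(.045)
print(get_obs()["time_s"])
```

```text
4.0333
```

View pics/w1.png

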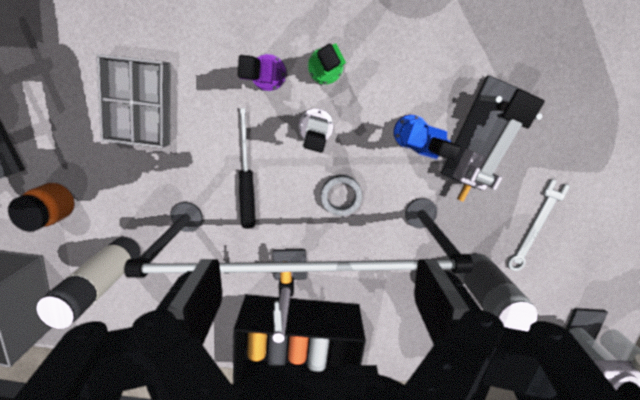

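Run:
```python
from h import *
import pickle
c=pickle.load(open("w1.pkl","rb"))
crp(c["frame"],"w1a",(270,90,370,160),8); crp(c["frame"],"w1b",(230,235,330,350),5); crp(c["frame"],"w1c",(430,60,560,220),3.7)
```

```text
(no output)
```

View pics/w1a.png

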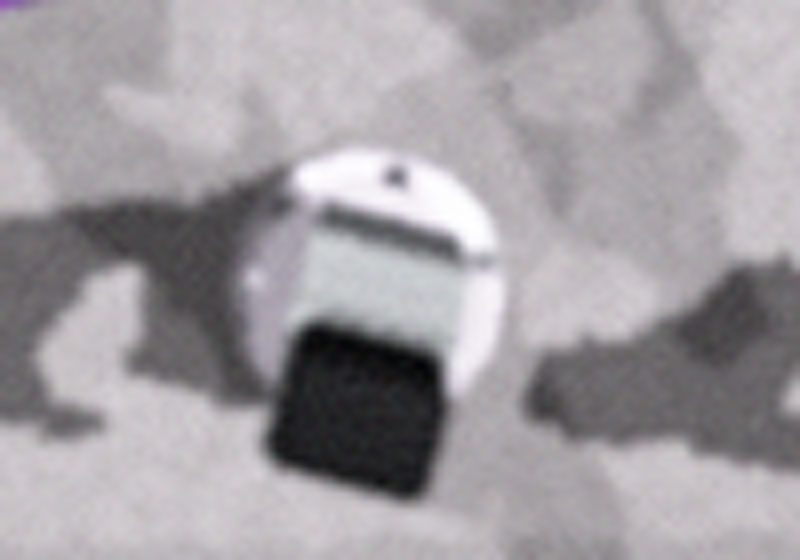

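View pics/w1b.png

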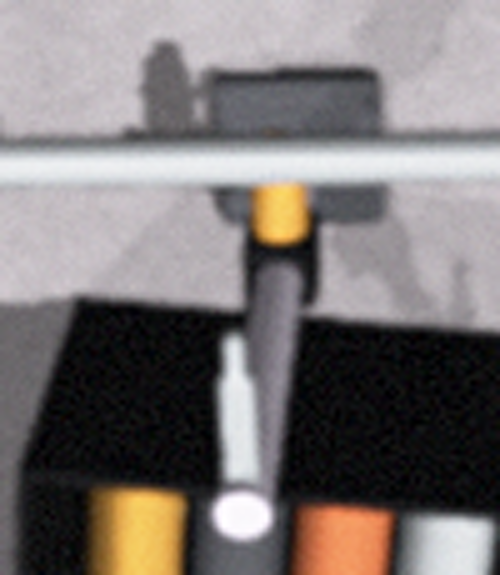

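View pics/w1c.png

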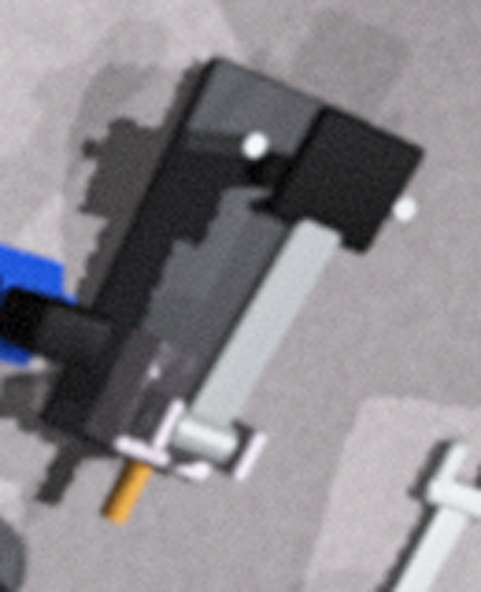

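Run:
```python
from h import *
import pickle
a,b=pickle.load(open("v0.pkl","rb"));c=pickle.load(open("w1.pkl","rb"))
W=lambda x,y:(270+x/8-.5,90+y/8-.5)
l=plane(c,W(270,462),.177);r=plane(c,W(422,497),.177);print("top edge",l,r,np.linalg.norm(r-l))
d=(r-l)/np.linalg.norm(r-l);yaw=np.arctan2(-d[0],d[1]);ax=np.array([np.cos(yaw),np.sin(yaw),0])
print("yaw",yaw,"grip from edge",(l+r)/2-.009*ax)
l=plane(c,W(325,208),.053);r=plane(c,W(462,243),.053);d=r-l;print("strap yaw",np.arctan2(-d[0],d[1]),np.linalg.norm(d))
l=plane(c,W(300,325),.135);r=plane(c,W(445,347),.135);d=r-l;print("bot yaw",np.arctan2(-d[0],d[1]),np.linalg.norm(d), (l+r)/2+.009*ax)
print("foot",plane(c,W(372,275),.008))
print("grip from side/plane",plane(b,(343.28,191.86),.156),plane(a,(309.5,190.3),.156))
X=lambda x,y:(230+x/5-.5,235+y/5-.5)
print("tip",plane(c,X(232,335),.19),"posttop",plane(c,X(242,515),.197))
k1=plane(c,(135,268),.18);k2=plane(c,(463,263),.18);print("knobs",k1,k2,np.linalg.norm(k2-k1))
# rail centre line by mask
f=cv2.GaussianBlur(c["frame"],(3,3),0).min(2).astype(int)
pts=[]
for x in list(range(150,195,3))+list(range(300,410,3)):
    col=f[258:275,x]; 
    w=np.clip(col-200,0,None); pts.append((x,258+(w*np.arange(17)).sum()/max(w.sum(),1)))
P=np.array([plane(c,p,.18) for p in pts]);q=np.polyfit(P[:,1],P[:,0],1);print("rail x=",q,"res",np.std(P[:,0]-np.polyval(q,P[:,1])))
V=lambda x,y:(430+x/3.7-.5,60+y/3.7-.5)
for p in ((325,105),(424,152),(362,250),(272,208)): print("pad",plane(c,V(*p),.077))
for p in ((255,145),(404,209)): print("gpost",plane(c,V(*p),.064))
```

```text
top edge [0.43731018 0.0013336  0.177     ] [0.44014183 0.02302636 0.177     ] 0.021876797538347478
yaw -0.12980058355757243 grip from edge [0.42980171 0.01334491 0.177     ]
strap yaw -0.14728244883637165 0.025631709379465645
bot yaw -0.05098705264711168 0.022508616425478634 [0.43276601 0.01305925 0.135     ]
foot [0.42818949 0.01383571 0.008     ]
grip from side/plane [0.42982136 0.015522   0.156     ] [0.4376483  0.01065945 0.156     ]
tip [ 0.63401505 -0.01617293  0.19      ] posttop [ 0.68422906 -0.0099425   0.197     ]
knobs [ 0.61113855 -0.19936004  0.18      ] [0.56217311 0.2137982  0.18      ] 0.4160496902235085
rail x= [-0.11894581  0.58860407] res 0.0033164551644789667
pad [0.34286974 0.28374341 0.077     ]
pad [0.354841   0.32682932 0.077     ]
pad [0.39344331 0.3126224  0.077     ]
pad [0.3820269  0.27299399 0.077     ]
gpost [0.35987019 0.26741971 0.064     ]
gpost [0.37657148 0.33350592 0.064     ]
```

Run:
```python
from h import *
import pickle
c=pickle.load(open("w1.pkl","rb"))
print("blue",plane(c,(441,147),.177),"green",plane(c,(327,57),.177),"purple",plane(c,(248,67),.177))
q=ori(-.13)
bot.reach([.430,.0137,.24],q)
cc=cam("wrist","w2"); pickle.dump(cc,open("w2.pkl","wb"))
print(get_obs()["wrist_force"],get_obs()["time_s"])
```

```text
blue [0.42129978 0.15574634 0.177     ] green [0.34031074 0.01773092 0.177     ] purple [ 0.35805952 -0.06392897  0.177     ]
[ 1.5155274  -0.00472237 -0.07018972] 4.775
```

View pics/w2.png

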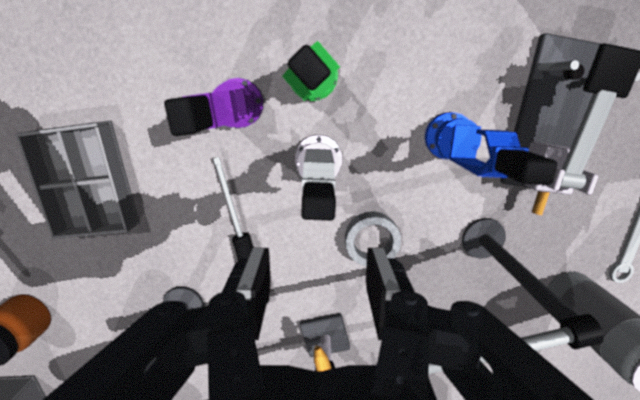

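Run:
```python
from h import *
import pickle
c=pickle.load(open("w2.pkl","rb"))
m=(c["frame"][170:232,290:350].max(2)<60).astype(np.uint8)
n,l,s,ce=cv2.connectedComponentsWithStats(m);i=1+np.argmax(s[1:,4]);print(s[i]+[290,170,0,0,0])
x,y,w,h=(s[i]+[290,170,0,0,0])[:4]
print("edge",plane(c,(x,y+h-1),.177),plane(c,(x+w-1,y+h-1),.177))
bot.servo_line([.430,.0137,.158],velocity=.12)
hand.move_gripper(.0,strength=70)
o=get_obs();print(o["gripper_width"],o["wrist_force"],o["position"])
bot.servo_line([.430,.0137,.30],velocity=.15)
o=get_obs();print(o["gripper_width"],o["wrist_force"],o["time_s"])
cam("wrist","w3"); cam("side","i3",(230,110,430,260),4)
```

```text
[ 302  183   33   37 1126]
edge [0.43750954 0.00126353 0.177     ] [0.44036393 0.02330548 0.177     ]
0.021511088199837554 [-1.16555106  0.09706393  5.98779415] [0.4309079  0.01382376 0.15916972]
0.021220355782096762 [ 0.04161591 -0.33438581 -4.19039358] 7.0417
```

View pics/i3.png

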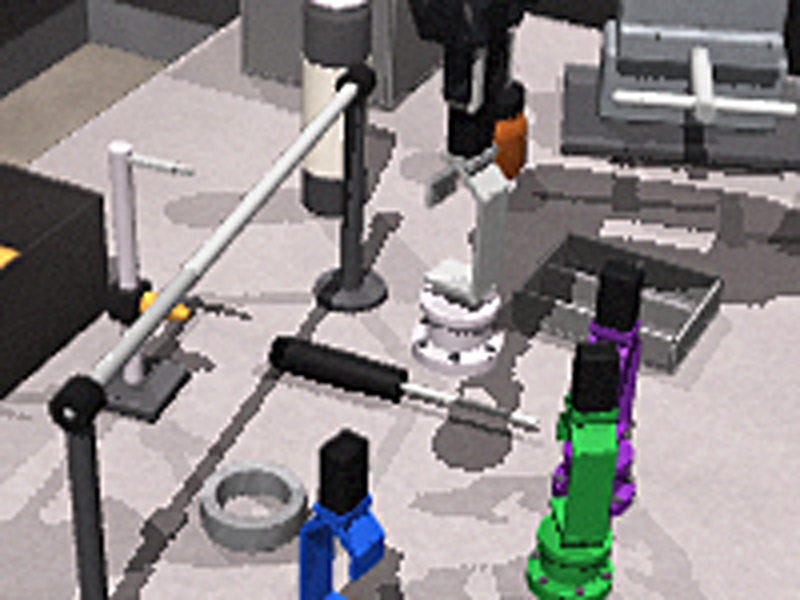

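```bash
cat >> h.py <<'E'
M=np.array([.5867,.0075]);RY=.118
UX=np.array([np.cos(RY),np.sin(RY)]);UY=np.array([-np.sin(RY),np.cos(RY)])
def rp(s,x,z): return np.r_[M+s*UY+x*UX,z]
E
python3 - <<'E'
from h import *
bot.servo_line(rp(.075,-.08,.275),ori(RY),velocity=.12)
bot.servo_line(rp(.075,-.07,.263),velocity=.1)
o=get_obs();print(o["position"],o["time_s"],o["wrist_force"])
import pickle
a,b,c=cam("scene","s4",(260,160,400,280),5.5), cam("side","i4",(230,70,390,230),3.7),cam("wrist","w4")
pickle.dump((a,b,c),open("v4.pkl","wb"))
E
```

```text
[0.50794762 0.07339312 0.26255622] 8.3833 [-1.62740617 -0.26326149 -3.58293144]
```

View pics/i4.png

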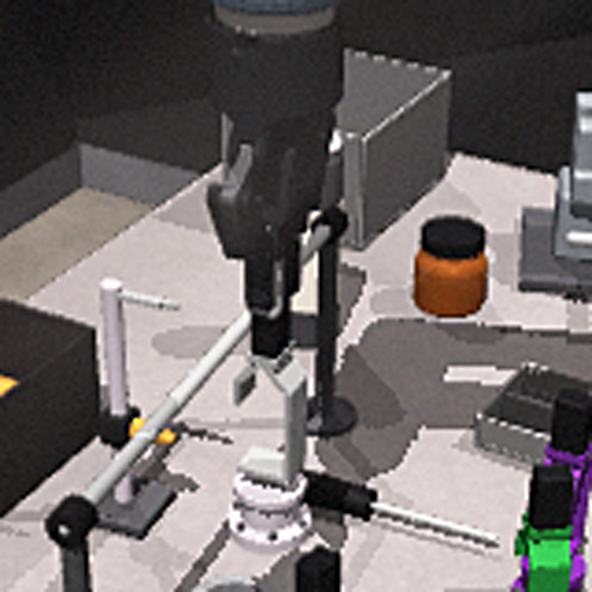

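View pics/s4.png

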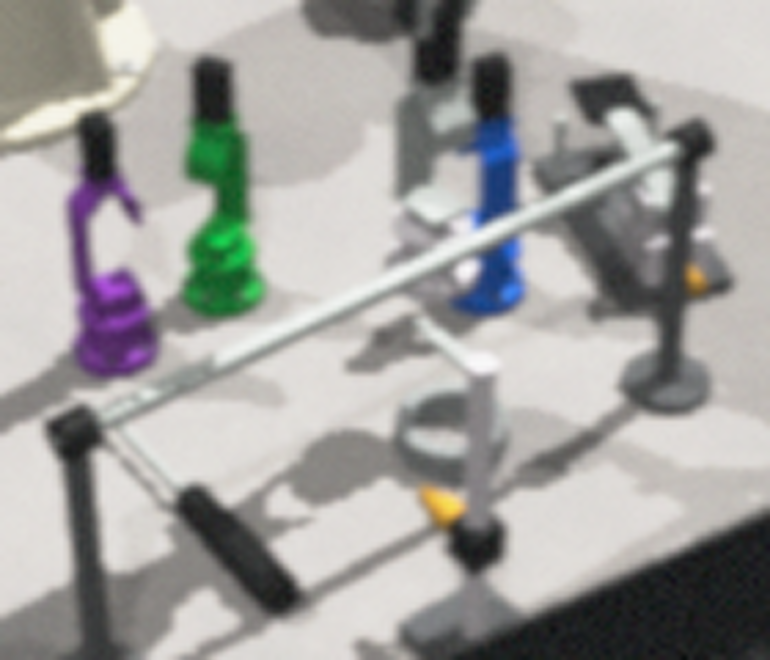

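View pics/w4.png

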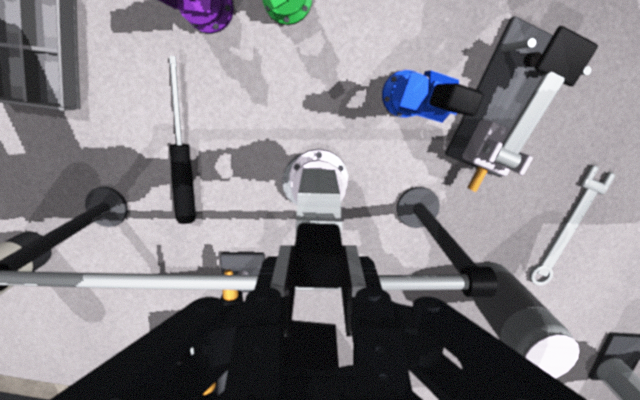

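Run:
```python
from h import *
import pickle
a,b,c=pickle.load(open("v4.pkl","rb"))
f=c["frame"].min(2).astype(int)
for xs in (range(60,200,10),range(395,465,5)):
    out=[]
    for x in xs:
        col=f[265:300,x]; i=np.where(col>150)[0]; 
        if len(i)<4: continue
        out.append((x,265+i.mean(),len(i)))
    P=np.array([plane(c,p[:2],.18) for p in out]); s=(P[:,:2]-M)@UY; e=(P[:,:2]-M)@UX
    print(np.c_[np.array(out),s*1000,e*1000].round(1))
```

```text
[[  60.   284.9   19.  -142.7    5.7]
 [  70.   284.2   20.  -133.4    4.7]
 [  80.   283.6   27.  -124.3    3.9]
 [  90.   282.8   32.  -115.2    2.8]
 [ 100.   282.8   32.  -106.4    2.6]
 [ 110.   282.8   32.   -97.6    2.4]
 [ 120.   282.8   32.   -89.     2.3]
 [ 130.   283.    31.   -80.4    2.3]
 [ 140.   282.7   32.   -71.8    1.8]
 [ 150.   282.7   32.   -63.3    1.7]
 [ 160.   288.    23.   -55.7    6.7]
 [ 170.   283.8   29.   -46.6    2.5]
 [ 180.   283.8   29.   -38.2    2.4]
 [ 190.   284.2   28.   -30.     2.7]]
[[395.  283.1  29.  137.    1.2]
 [400.  283.1  29.  141.1   1.3]
 [405.  278.2  20.  144.8  -3.3]
 [410.  277.4  18.  148.8  -4. ]
 [415.  278.1  16.  152.9  -3.3]
 [420.  279.4  14.  157.1  -2.1]
 [425.  280.2  13.  161.3  -1.3]
 [430.  280.6  11.  165.4  -0.8]
 [435.  282.7  11.  169.8   1.2]
 [440.  284.    9.  174.1   2.4]
 [445.  284.    9.  178.2   2.5]
 [450.  283.5  10.  182.3   2.1]
 [455.  283.5  10.  186.5   2.1]
 [460.  283.5  10.  190.6   2.2]]
```

Run:
```python
from h import *
import pickle
f0=get_obs()["wrist_force"]
for x in (-.035,-.015,.0015):
    bot.servo_line(rp(.075,x,.263),velocity=.08)
    o=get_obs(); print(x,o["position"].round(4),(o["wrist_force"]-f0).round(2))
    if np.abs(o["wrist_force"]-f0).max()>8: break
b,c=cam("side","i5",(230,70,390,230),3.7),cam("scene","s5",(300,150,420,250),6)
print(o["time_s"])
```

```text
-0.035 [0.543  0.0778 0.2626] [ 0.11 -0.35  0.04]
-0.015 [0.563  0.0802 0.2628] [-0.1   0.21 -0.85]
0.0015 [0.5794 0.0821 0.2628] [-1.07  0.16 -0.79]
9.8833
```

View pics/i5.png

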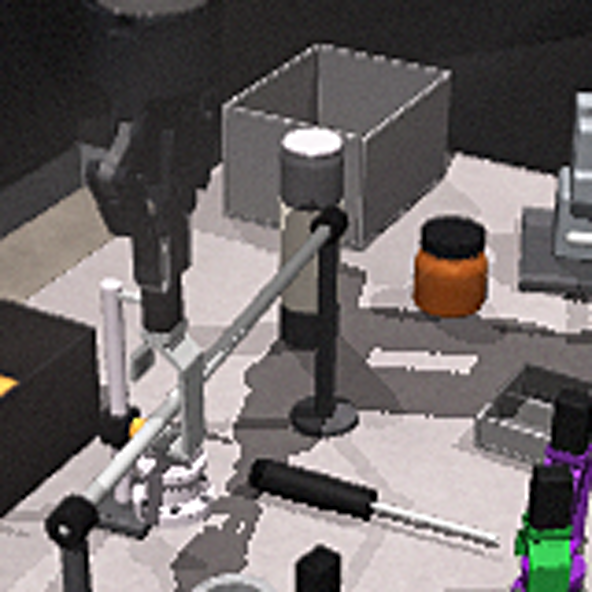

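View pics/s5.png

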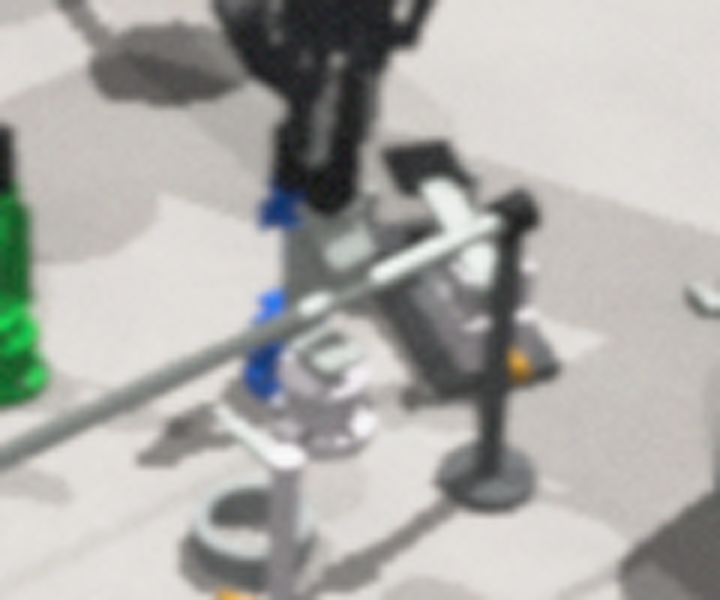

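Run:
```python
from h import *
f0=get_obs()["wrist_force"]
bot.servo_line(rp(.075,.0015,.2235),velocity=.08)
for z in np.arange(.2225,.214,-.001):
    bot.servo_line(rp(.075,.0015,z),velocity=.03)
    o=get_obs(); d=o["wrist_force"]-f0; print(round(z,4),o["position"].round(4),d.round(2))
    if d[2]>5: break
cam("side","i6",(230,70,390,230),3.7)
print(o["time_s"])
```

```text
0.2225 [0.5796 0.0822 0.2229] [-1.54  0.81  0.2 ]
0.2215 [0.5793 0.0822 0.2215] [-1.46  0.02 -1.02]
0.2205 [0.5792 0.0821 0.2205] [-1.34 -0.38  0.57]
0.2195 [0.5793 0.0822 0.2197] [-1.95 -0.1   3.33]
0.2185 [0.5794 0.0822 0.2189] [-3.95 -0.41  8.88]
11.875
```

View pics/i6.png

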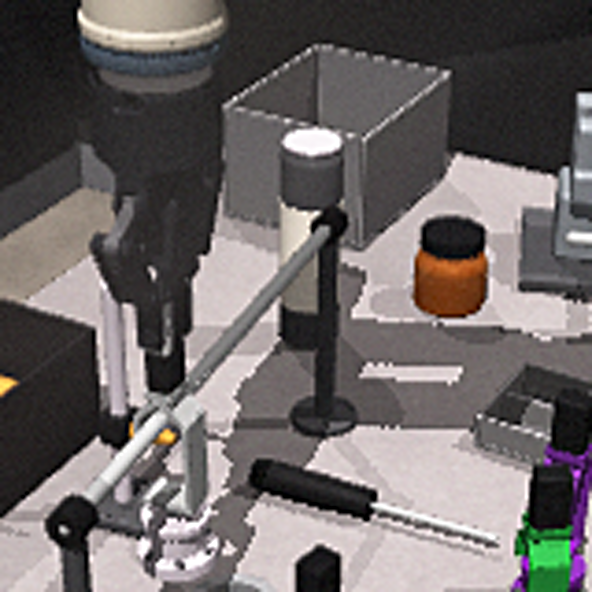

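Run:
```python
from h import *
f0=np.array([-2.7,-.1,-4.4])
x=.0005
for s in (.075,.05,.025,0,-.015,-.0286):
    bot.servo_line(rp(s,x,.2187),velocity=.06)
    o=get_obs(); d=o["wrist_force"]; print(s,o["position"].round(4),d.round(2),o["ft_torque"].round(2))
    if np.linalg.norm(d)>25: break
import pickle
v=cam("side","i7",(230,100,390,230),4.5),cam("scene","s7",(260,160,400,280),5.5),cam("wrist","w7")
pickle.dump(v,open("v7.pkl","wb"))
print(o["time_s"])
```

```text
0.075 [0.5783 0.082  0.2186] [-1.23 -0.51  1.97] [0.02 0.38 0.04]
0.05 [0.5811 0.0563 0.2184] [-1.95 -2.72 -1.35] [-0.37  0.48  0.04]
0.025 [0.5844 0.0315 0.2188] [-2.36 -2.67 -1.17] [-0.47  0.45 -0.  ]
0 [0.5873 0.0067 0.2187] [-2.21 -2.96 -1.28] [-0.52  0.39 -0.  ]
-0.015 [ 0.5891 -0.0082  0.2187] [-2.59 -2.98 -0.7 ] [-0.49  0.49  0.05]
-0.0286 [ 0.5907 -0.0217  0.2187] [-1.46 -2.22 -1.05] [-0.54  0.55  0.05]
14.65
```

View pics/i7.png

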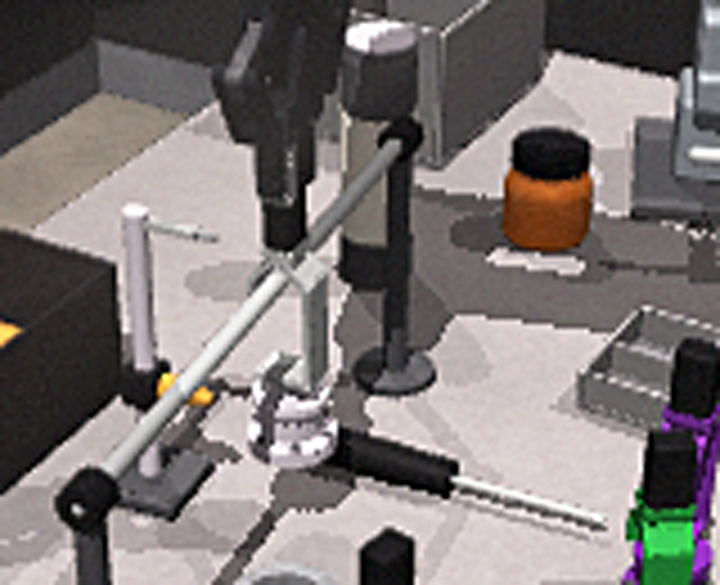

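View pics/s7.png

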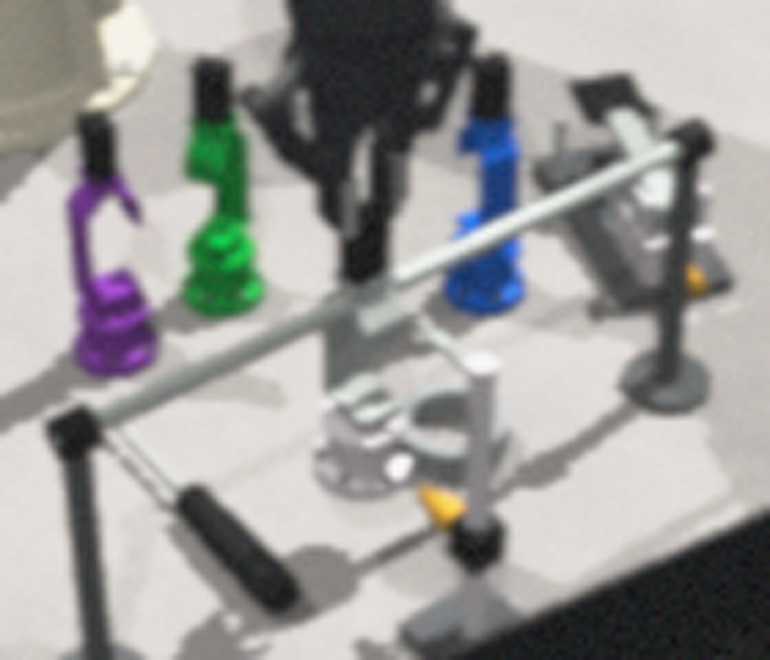

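View pics/w7.png

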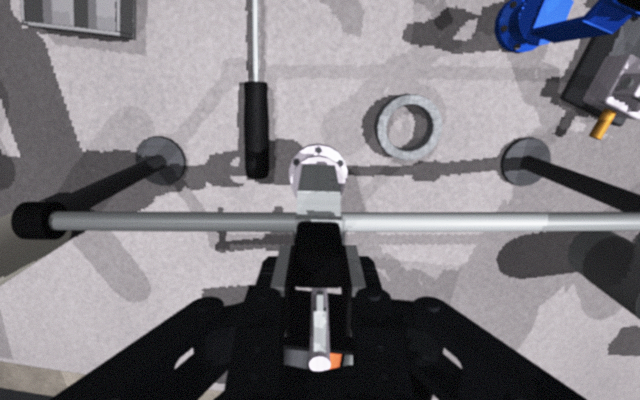

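Run:
```python
from h import *
import pickle
b,a,c=pickle.load(open("v7.pkl","rb"))
crp(c["frame"],"w7a",(270,200,370,375),3.4)
for n,p,z in (("tip",(320,290),.19),("post",(319.5,363),.197),("tiproot",(320,345),.19)):
    P=plane(c,p,z); print(n,P,"s",(P[:2]-M)@UY*1000,"e",(P[:2]-M)@UX*1000)
S=lambda x,y:(260+x/5.5,160+y/5.5);I=lambda x,y:(230+x/4.5,100+y/4.5)
P=plane(b,I(215,238),.19);print("side tip",P,(P[:2]-M)@UY*1000)
P=plane(a,S(422,322),.19);print("scene tip",P,(P[:2]-M)@UY*1000)
```

```text
tip [ 0.63172934 -0.01549749  0.19      ] s -28.138710910932655 e 42.00879331866785
post [ 0.68343197 -0.00961785  0.197     ] s -28.38671239177079 e 94.0440782208796
tiproot [ 0.67473591 -0.01030153  0.19      ] s -28.04188430345403 e 85.32800678240932
side tip [ 0.63058348 -0.01409353  0.19      ] -26.60961035641872
scene tip [ 0.64071908 -0.01406333  0.19      ] -27.77284670268218
```

View pics/w7a.png

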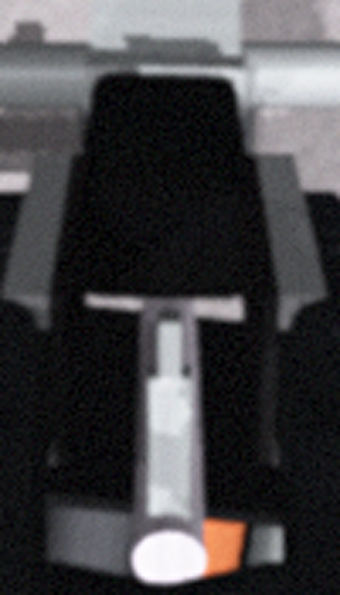

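Run:
```python
from h import *
import pickle
p=get_obs()["position"]; print(p.round(4),"s",(p[:2]-M)@UY*1000,"e",(p[:2]-M)@UX*1000)
bot.servo_line(rp(-.0282,.0005,.2183),velocity=.02)
o=get_obs();p=o["position"]; print(p.round(4),"s",(p[:2]-M)@UY*1000,o["wrist_force"].round(1))
hand.move_gripper(.048)
bot.servo_line(np.r_[p[:2],.33],velocity=.12)
bot.dwell(.3)
v=cam("side","i8",(230,100,390,230),4.5),cam("scene","s8",(260,160,400,280),5.5),cam("wrist","w8")
pickle.dump(v,open("v8.pkl","wb"))
print(get_obs()["time_s"])
```

```text
[ 0.5906 -0.0212  0.2187] s -28.957052291095604 e 0.5295872747231308
[ 0.5906 -0.0206  0.2185] s -28.346157420599276 [-2.5 -5.   0.5]
16.9583
```

View pics/i8.png

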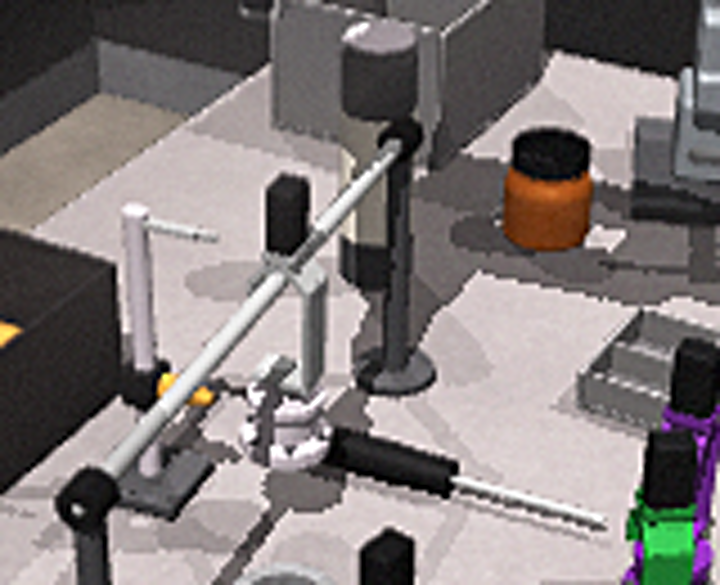

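View pics/w8.png

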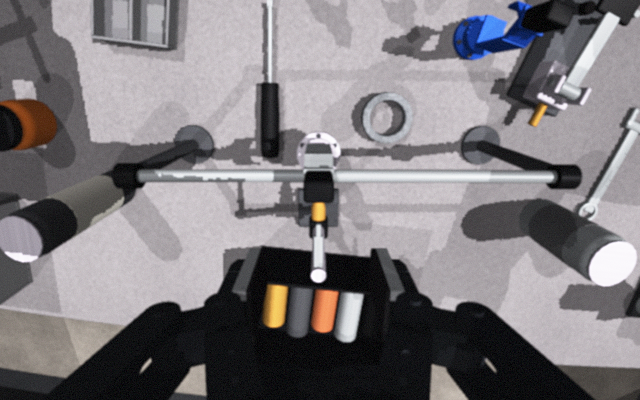

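Run:
```python
from h import *
import pickle
b,a,c=pickle.load(open("v8.pkl","rb"))
crp(c["frame"],"w8a",(280,130,360,290),3.7)
m=(c["frame"][172:204,298:340].max(2)<60).astype(np.uint8)
n,l,s,ce=cv2.connectedComponentsWithStats(m);i=1+np.argmax(s[1:,4]);x,y,w,h=s[i][:4]+[298,172,0,0];print(x,y,w,h)
P=plane(c,(x+w/2-.5,y+h-4),.2355);print("block top",P,(P[:2]-M)@UY*1000,(P[:2]-M)@UX*1000)
```

```text
302 172 35 31
block top [ 0.59370677 -0.01966274  0.2355    ] -27.798729143566813 3.7602776452011506
```

View pics/w8a.png

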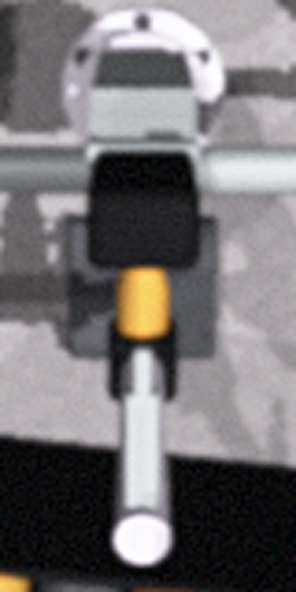

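Run:
```python
from h import *
import pickle
q=ori(-.247)
bot.reach([.3678,.3005,.25],q)
hand.move_gripper(0.0,strength=60)
c=cam("wrist","w9");pickle.dump(c,open("w9.pkl","wb"))
bot.servo_line([.3678,.3005,.115],velocity=.12)
bot.dwell(.3)
o=get_obs();print(o["position"].round(4),o["wrist_force"].round(2),o["gripper_width"],o["time_s"])
cam("side","i9",(250,240,370,360),5);cam("wrist","w9b")
```

```text
[0.368  0.3007 0.1154] [-0.67 -0.    0.1 ] -0.0003884638933447769 20.5833
```

View pics/w9.png

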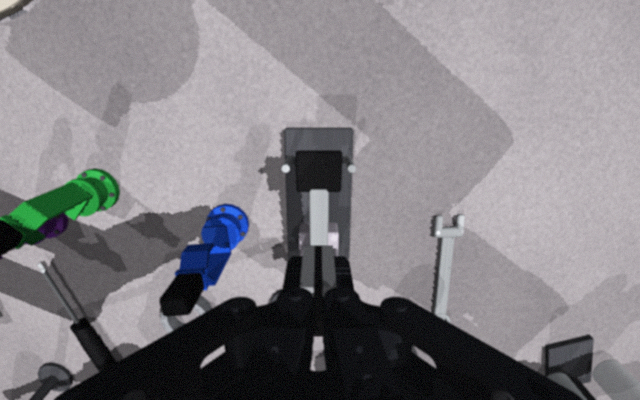

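View pics/i9.png

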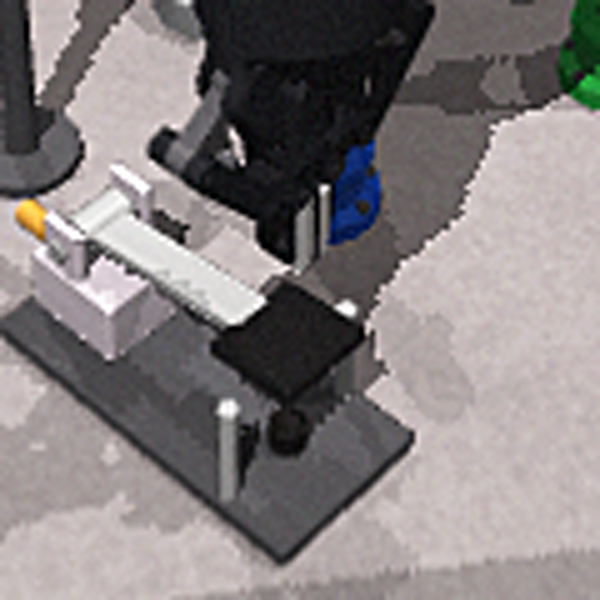

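View pics/w9b.png

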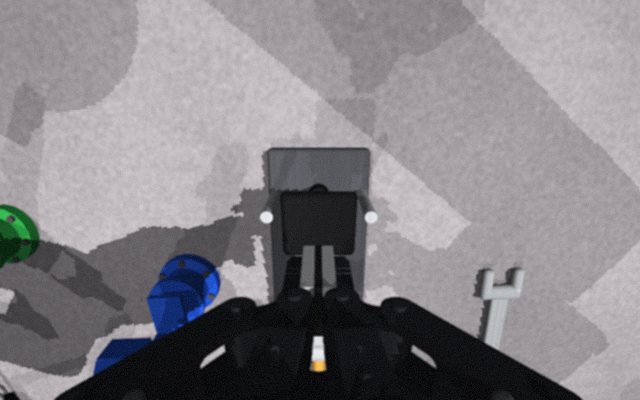

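Run:
```python
from h import *
c=cam("wrist")
l=plane(c,(266,217),.064);r=plane(c,(371,217),.064);print(l,r,(l+r)/2,np.linalg.norm(r-l))
print(plane(c,(282,193),.079),plane(c,(356,193),.079))
f0=get_obs()["wrist_force"]
for z in (.098,.096,.0945,.093,.091,.089,.087,.085):
    bot.servo_line([.3682,.3005,z],velocity=.05); bot.dwell(.1)
    o=get_obs();print(z,o["position"].round(4),(o["wrist_force"]-f0).round(2))
    if o["wrist_force"][2]-f0[2]>9.2: break
print(o["time_s"]);cam("side","i10",(250,240,370,360),5);cam("wrist","w10",(220,150,420,310),4)
```

```text
[0.36072741 0.26677591 0.064     ] [0.37747196 0.33324736 0.064     ] [0.36909969 0.30001163 0.064     ] 0.06854804128290325
[0.34325399 0.28425181 0.079     ] [0.35393237 0.32664041 0.079     ]
0.098 [0.3683 0.3005 0.098 ] [-0.78  0.32  0.52]
0.096 [0.3683 0.3005 0.0961] [-1.33  0.02 -0.35]
0.0945 [0.3682 0.3005 0.0945] [-0.81 -0.5   0.48]
0.093 [0.3682 0.3005 0.093 ] [-0.59 -0.42  0.93]
0.091 [0.3682 0.3005 0.091 ] [-1.33  0.63 -0.33]
0.089 [0.3682 0.3005 0.089 ] [-0.84 -0.46 -0.08]
0.087 [0.3682 0.3005 0.087 ] [-1.29 -0.41  0.83]
0.085 [0.3682 0.3005 0.085 ] [ 0.11 -0.18 -1.07]
23.775
```

View pics/i10.png

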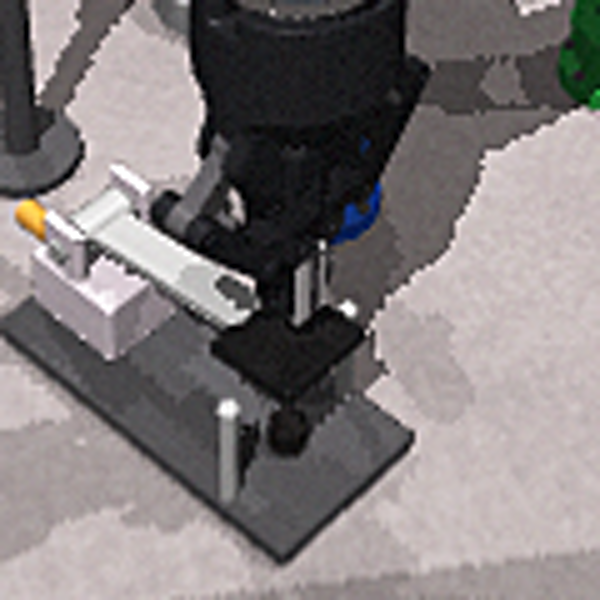

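View pics/w10.png

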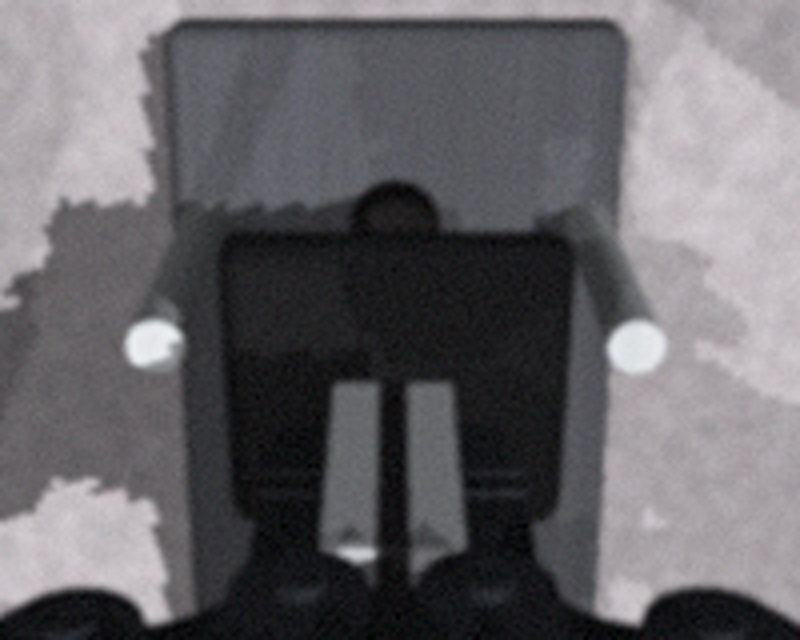

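Run:
```python
from h import *
c=cam("wrist");o=get_obs();p=o["position"];print(p,Ro.from_quat(o["orientation"]).as_matrix().round(3))
ux=np.array([np.cos(-.247),np.sin(-.247),0])
for col in (355,432):
  for row in (380,):
    O,d=ray(c,(220+col/4-.5,150+row/4-.5))
    for off in (-.011,-.008,0):
        t=((p+off*ux-O)@ux)/(d@ux); print(off,(O+t*d).round(4))
print(get_obs()["joint_efforts"].round(2))
```

```text
[0.36822501 0.30053215 0.08501887] [[ 0.97   0.     0.244]
 [-0.244  0.     0.97 ]
 [ 0.    -1.     0.   ]]
-0.011 [0.3563 0.2983 0.0988]
-0.008 [0.3592 0.2974 0.0928]
0 [0.3668 0.2949 0.0766]
-0.011 [0.3585 0.3069 0.0988]
-0.008 [0.3614 0.3063 0.0927]
0 [0.3693 0.3049 0.0766]
[  0.   -47.33 -24.04  -0.     0.    -0.  ]
```

Run:
```python
from h import *
c=cam("side");p=get_obs()["position"]
im=c["frame"][270:325,270:350]; im=np.clip(im.astype(float)*2.2+20,0,255).astype(np.uint8)
cv2.imwrite("pics/i11.png",cv2.cvtColor(cv2.resize(im,None,fx=9,fy=9,interpolation=cv2.INTER_CUBIC),cv2.COLOR_RGB2BGR))
for z in (-.03,-.017,0,.017): print(z,(proj(c,p+[0,0,z])[0]-[270,270])*9)
w=cam("wrist");im=w["frame"][190:300,260:380]; im=np.clip(im.astype(float)*2.5+20,0,255).astype(np.uint8)
cv2.imwrite("pics/w11.png",cv2.cvtColor(cv2.resize(im,None,fx=5,fy=5,interpolation=cv2.INTER_CUBIC),cv2.COLOR_RGB2BGR))
for z in (-.03,-.017,0,.017): print(z,(proj(w,p+[0,0,z])[0]-[260,190])*5)
```

```text
-0.03 [335.85710773 395.01639259]
-0.017 [336.42516874 355.93717195]
0 [337.1842474  303.74751744]
0.017 [337.96233283 250.28707507]
-0.03 [294.94060185 191.04916856]
-0.017 [295.2605434  238.03610389]
0 [295.74683017 309.56771486]
0.017 [296.33124254 395.71948975]
```

View pics/i11.png

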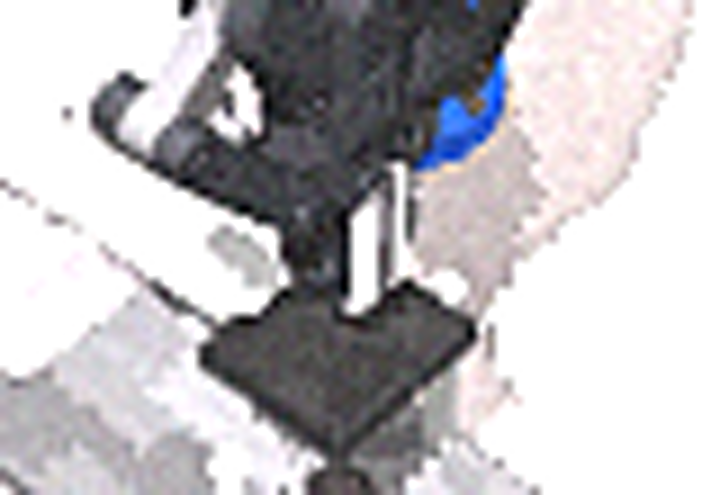

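View pics/w11.png

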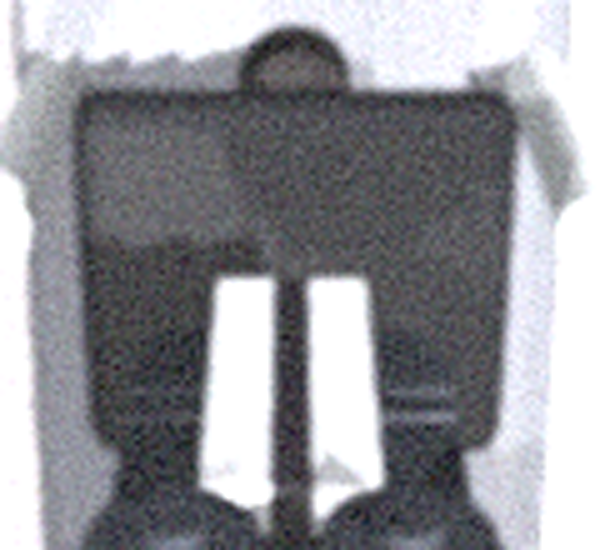

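Run:
```python
from h import *
f0=np.array([-.67,0,.1])
for z in np.arange(.0835,.070,-.0015):
    bot.servo_line([.3685,.3003,z],velocity=.05); bot.dwell(.1)
    o=get_obs();f=o["wrist_force"]-f0;print(round(z,4),o["position"].round(4),f.round(2))
    if f[2]>3.5: break
print(o["time_s"]);cam("side","i12",(250,240,370,360),5)
```

```text
0.0835 [0.3685 0.3003 0.0835] [ 0.06 -0.22  0.84]
0.082 [0.3685 0.3003 0.082 ] [ 0.66 -0.07 -0.23]
0.0805 [0.3685 0.3003 0.0805] [-0.4  -0.12 -0.58]
0.079 [0.3685 0.3003 0.079 ] [ 0.3  -0.24  0.17]
0.0775 [0.3685 0.3003 0.0775] [-0.36 -0.12  0.67]
0.076 [0.3685 0.3003 0.076 ] [ 0.25  0.11 -0.8 ]
0.0745 [0.3685 0.3003 0.0745] [1.41 0.04 0.13]
0.073 [0.3685 0.3003 0.073 ] [ 0.62 -0.93  0.04]
0.0715 [0.3685 0.3003 0.0715] [ 0.77 -0.55  0.04]
27.175
```

View pics/i12.png

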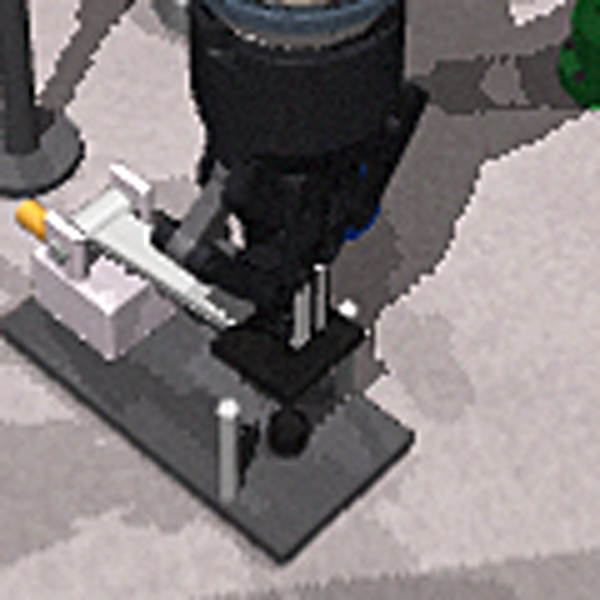

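Run:
```python
from h import *
c=cam("side");p=get_obs()["position"];w=cam("wrist")
ux=np.array([np.cos(-.247),np.sin(-.247),0]);uy=np.array([.247,.969,0])
crp(c["frame"],"i13",(290,280,335,320),14);crp(w["frame"],"w13",(270,180,370,270),6)
for z in (-.017,-.01,-.005,0,.005):
    for n,cc,o,f in (("side",c,(290,280),14),("wrist",w,(270,180),6)):
        print(z,n,((proj(cc,[p+[0,0,z]-.011*ux,p+[0,0,z]-.011*ux+.01*uy,p+[0,0,z]])-o+.5)*f).round(0).tolist())
```

```text
-0.017 side [[306.0, 525.0], [257.0, 567.0], [249.0, 482.0]]
-0.017 wrist [[297.0, 238.0], [407.0, 238.0], [297.0, 348.0]]
-0.01 side [[306.0, 492.0], [257.0, 534.0], [249.0, 449.0]]
-0.01 wrist [[297.0, 268.0], [411.0, 269.0], [297.0, 382.0]]
-0.005 side [[307.0, 469.0], [258.0, 511.0], [249.0, 426.0]]
-0.005 wrist [[297.0, 291.0], [415.0, 291.0], [297.0, 407.0]]
0 side [[308.0, 445.0], [258.0, 487.0], [250.0, 402.0]]
0 wrist [[297.0, 315.0], [418.0, 316.0], [297.0, 434.0]]
0.005 side [[308.0, 421.0], [259.0, 463.0], [250.0, 379.0]]
0.005 wrist [[298.0, 341.0], [422.0, 341.0], [297.0, 463.0]]
```

View pics/i13.png

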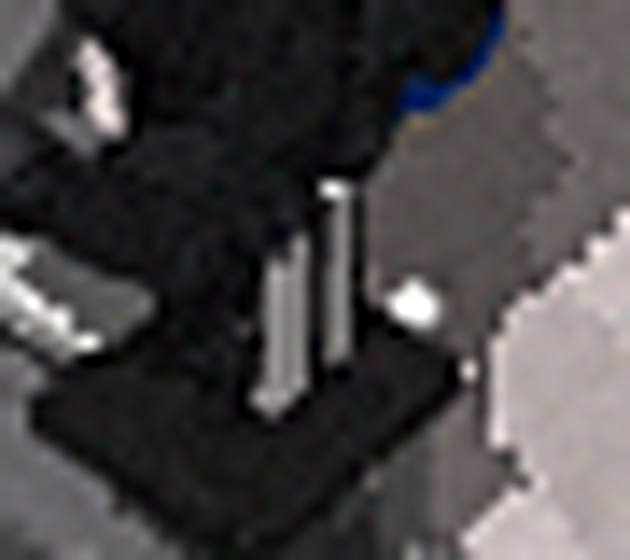

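View pics/w13.png

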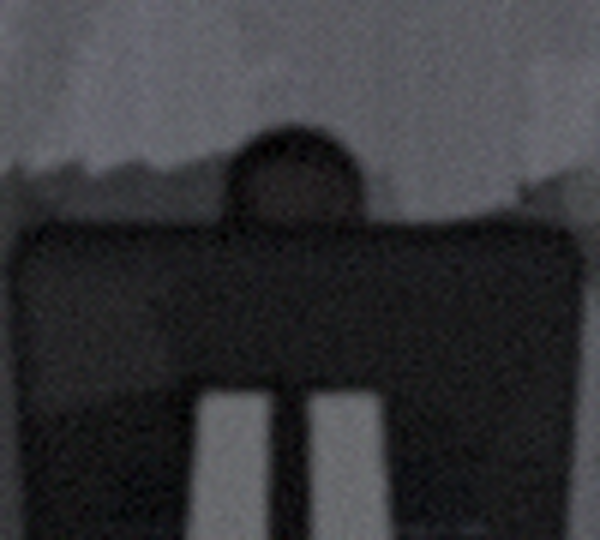

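Run:
```python
from h import *
f0=np.array([-.67,0,.1])
for z in np.arange(.070,.056,-.0015):
    bot.servo_line([.3685,.3003,z],velocity=.05); bot.dwell(.1)
    o=get_obs();f=o["wrist_force"]-f0;print(round(z,4),o["position"].round(4),f.round(2))
    if f[2]>3: break
print(o["time_s"]);cam("side","i14",(250,240,370,360),5);cam("wrist","w14",(220,150,420,310),4)
```

```text
0.07 [0.3685 0.3003 0.07  ] [ 1.32 -0.18 -0.64]
0.0685 [0.3685 0.3003 0.0685] [ 1.09  0.24 -0.14]
0.067 [0.3686 0.3004 0.0672] [1.43 0.26 4.08]
28.375
```

View pics/i14.png

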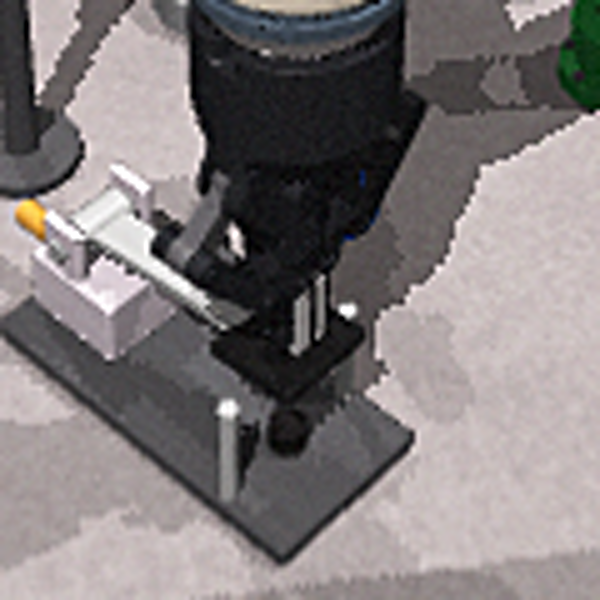

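View pics/w14.png

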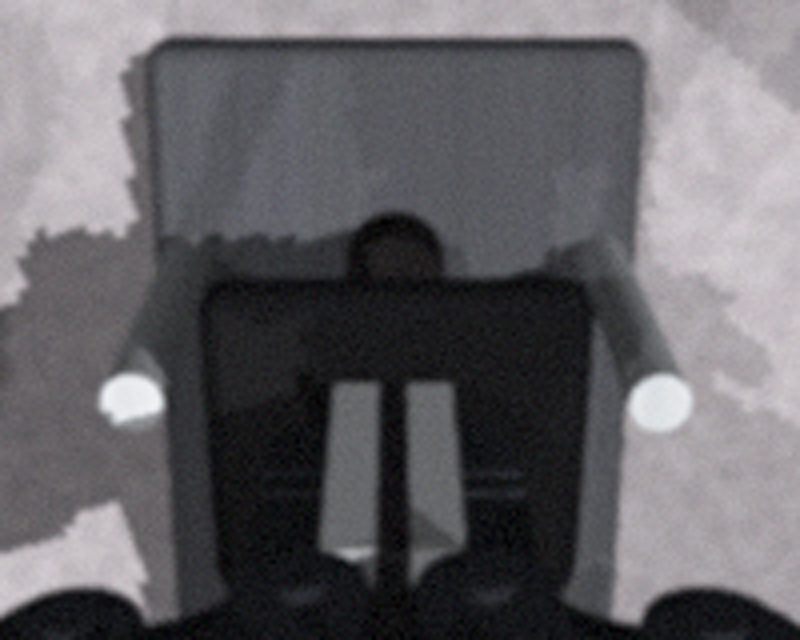

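Run:
```python
from h import *
import pickle
f0=np.array([-.67,0,.1])
for z in (.065,.063,.061,.059,.057,.055):
    bot.servo_line([.3685,.3003,z],velocity=.05)
    F=[]
    for i in range(6): bot.dwell(.03); o=get_obs();F.append(o["wrist_force"]-f0)
    print(round(z,4),o["position"].round(4),np.mean(F,0).round(2))
    if np.mean(F,0)[2]>11: break
print(o["time_s"]);s=cam("side","i15",(250,240,370,360),5);w=cam("wrist","w15",(220,150,420,310),4)
pickle.dump((s,w),open("v15.pkl","wb"))
```

```text
0.065 [0.3684 0.3004 0.0651] [-1.13  1.58  5.25]
0.063 [0.3684 0.3005 0.0631] [-1.87  1.98  5.24]
0.061 [0.3684 0.3005 0.0612] [-2.68  1.96  6.27]
0.059 [0.3683 0.3005 0.0592] [-2.71  1.6   6.81]
0.057 [0.3683 0.3005 0.0572] [-3.1   2.19  7.6 ]
0.055 [0.3682 0.3005 0.0552] [-3.63  2.18  7.9 ]
31.175
```

View pics/i15.png

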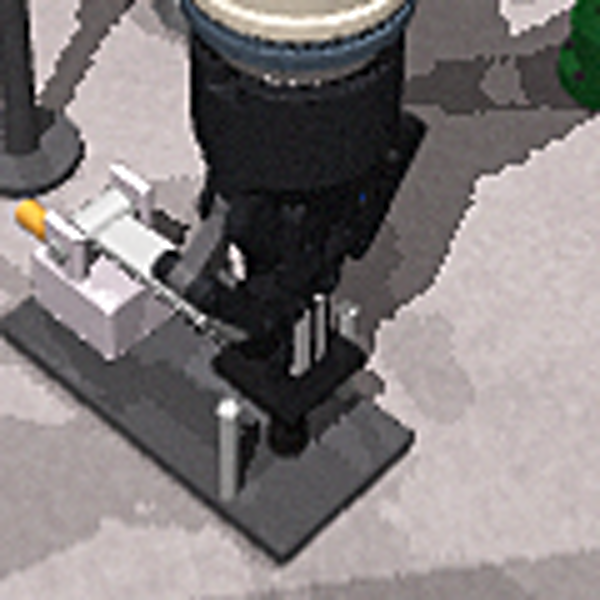

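View pics/w15.png

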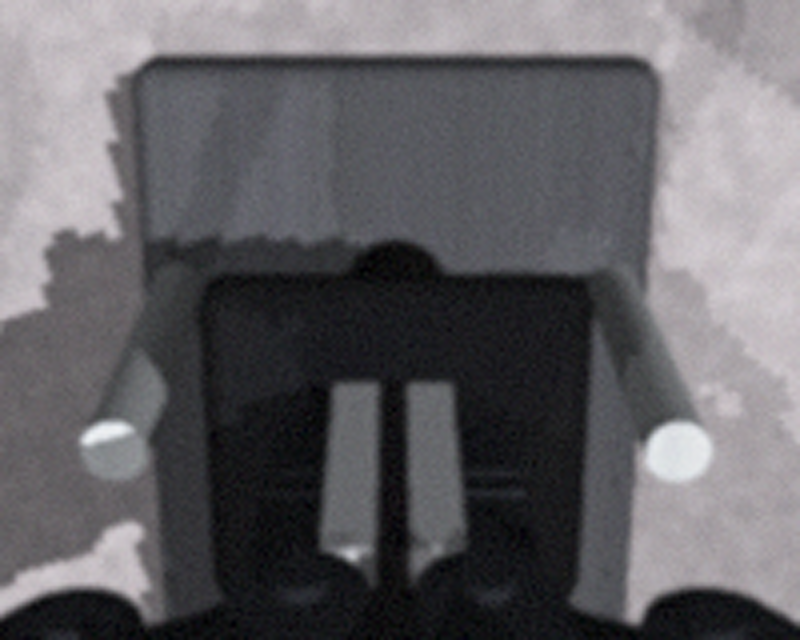

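```bash
cat >> h.py <<'E'
VC=np.array([.3685,.3003]);VX=np.array([np.cos(-.247),np.sin(-.247)])
def edgez(w,off=-.0225,cols=range(290,350,4)):
    g=cv2.GaussianBlur(w["frame"],(3,3),0).astype(float).mean(2)
    zs=[]
    for x in cols:
        if 308<x<332: continue
        col=g[195:235,x]; d=col[2:]-col[:-2]
        k=int(np.argmin(d)); 
        if 0<k<len(d)-1:
            a,b,c=d[k-1],d[k],d[k+1]; k+=.5*(a-c)/(a-2*b+c)
        O,dd=ray(w,(x,196+k)); t=(VC+off*VX-O[:2])@VX/(dd[:2]@VX); zs.append((O+t*dd)[2])
    return np.median(zs),np.std(zs)
E
python3 - <<'E'
from h import *
import pickle
s,w=pickle.load(open("v15.pkl","rb"))
print("now",edgez(w))
# rest, from saved crops w14 (near rest), w10: row positions with same camera-to-tool transform
o=get_obs();p=o["position"]
for name,row,tz in (("w14",282,.0672),("w10",234,.0850),("w15",276,p[2])):
    w2=dict(w);V=w["view"].copy();sh=np.eye(4);sh[2,3]=p[2]-tz; w2["view"]=V@sh   # camera shifted by tz-p
    O,d=ray(w2,(220+260/4-.5,150+row/4-.5)); t=(VC-.0225*VX-O[:2])@VX/(d[:2]@VX); print(name,(O+t*d)[2])
E
```

```text
now (np.float64(0.0634085948345541), np.float64(0.005333468661461909))
w14 0.07871062336829401
w10 0.08066544654049201
w15 0.06492923196178538
```

```bash
python3 - <<'E'
from h import *
import pickle
s,w=pickle.load(open("v15.pkl","rb")); a,b=pickle.load(open("v0.pkl","rb"))
for n,f in (("r",b),("n",s)):
    im=f["frame"][290:330,285:335];im=np.clip(im.astype(float)*2.2+15,0,255).astype(np.uint8)
    crp(im,"c_"+n,(0,0,50,40),14)
VY=np.array([-VX[1],VX[0]])
for z in (.079,.072,.064,.056):
    print(z,((proj(s,[np.r_[VC+u*VX+v*VY,z] for u,v in ((-.022,-.023),(-.022,.023),(0,-.034),(0,.034))])-[285,290]+.5)*14).round(0).tolist())
E
python3 - <<'E'
import cv2,numpy as np
r=cv2.imread('pics/c_r.png');n=cv2.imread('pics/c_n.png')
cv2.imwrite('pics/c_rn.png',cv2.resize(np.hstack([r,n]),None,fx=.57,fy=.57))
E
```

```text
0.079 [[548.0, 217.0], [322.0, 412.0], [483.0, 90.0], [149.0, 369.0]]
0.072 [[547.0, 251.0], [322.0, 445.0], [482.0, 124.0], [149.0, 403.0]]
0.064 [[545.0, 288.0], [321.0, 483.0], [481.0, 161.0], [149.0, 441.0]]
0.056 [[543.0, 326.0], [321.0, 520.0], [479.0, 199.0], [150.0, 478.0]]
```

View pics/c_r.png

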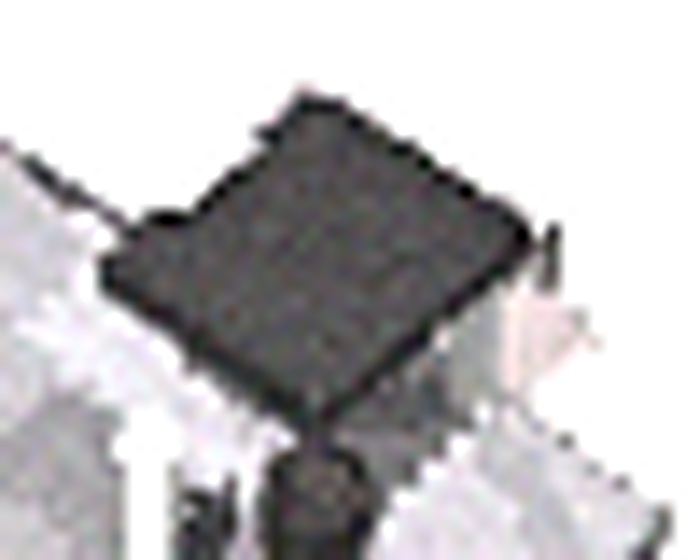

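View pics/c_n.png

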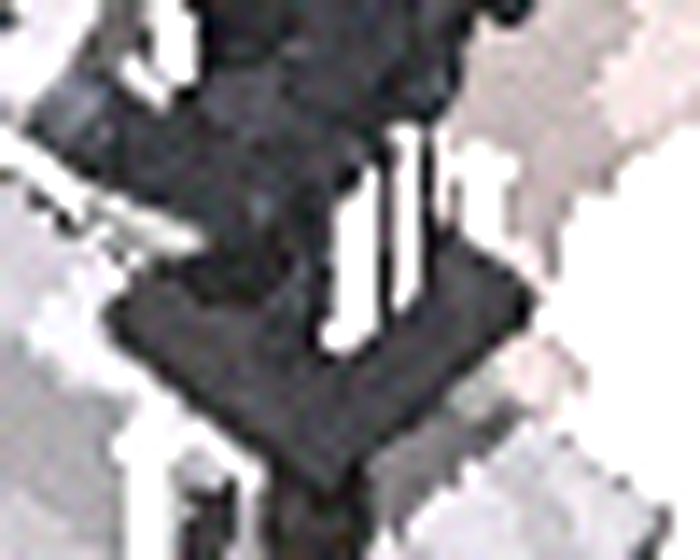

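Run:
```python
from h import *
import pickle
f0=np.array([-.67,0,.1])
bot.servo_line([.3685,.3003,.0529],velocity=.03)
F=[]
for i in range(10): bot.dwell(.03); o=get_obs();F.append(o["wrist_force"]-f0)
print(o["position"].round(4),np.mean(F,0).round(2),o["time_s"])
s=cam("side");w=cam("wrist");pickle.dump((s,w),open("v16.pkl","wb"))
im=s["frame"][290:330,285:335];im=np.clip(im.astype(float)*2.2+15,0,255).astype(np.uint8);crp(im,"c_m",(0,0,50,40),14)
crp(w["frame"],"w16",(220,150,420,310),4)
```

```text
[0.3682 0.3005 0.0532] [-4.16  2.3   9.26] 31.8583
```

View pics/c_m.png

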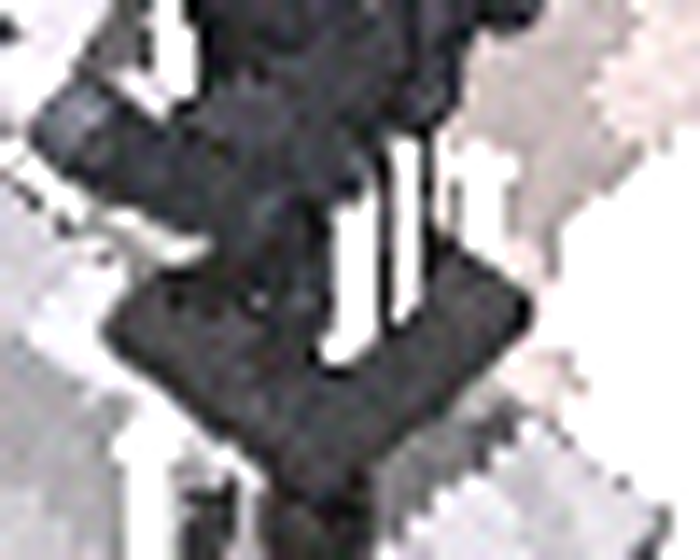

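View pics/w16.png

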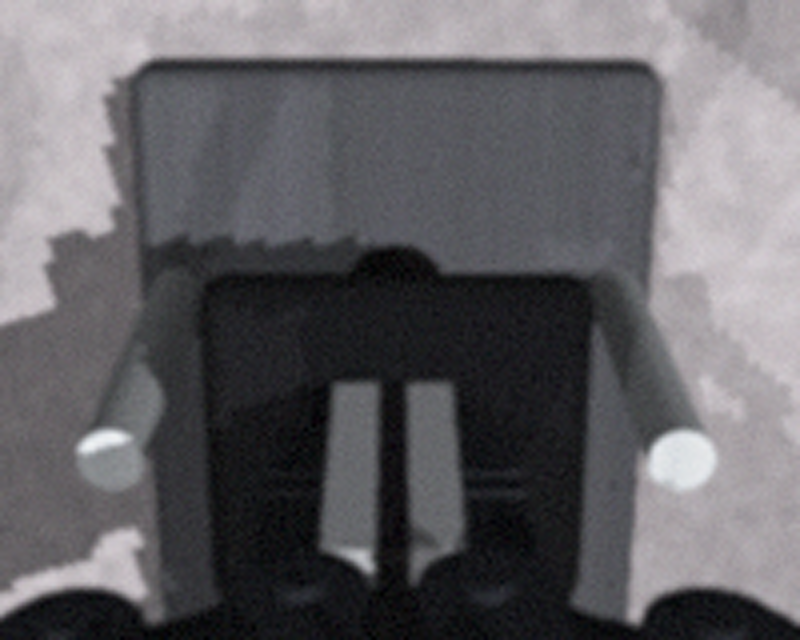

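Run:
```python
from h import *
bot.dwell(3.0)
o=get_obs();print(o["position"].round(4),o["wrist_force"].round(2),o["time_s"])
cam("side","i17");cam("scene","s17",(180,120,480,340),2.6)
```

```text
[0.3682 0.3006 0.0532] [-4.96  2.04 10.42] 34.9583
```

View pics/i17.png

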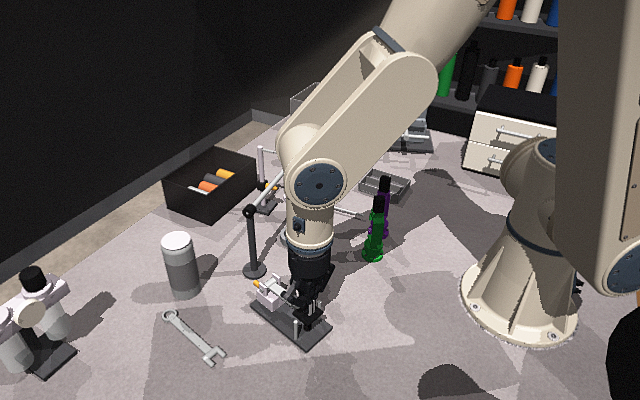

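View pics/s17.png

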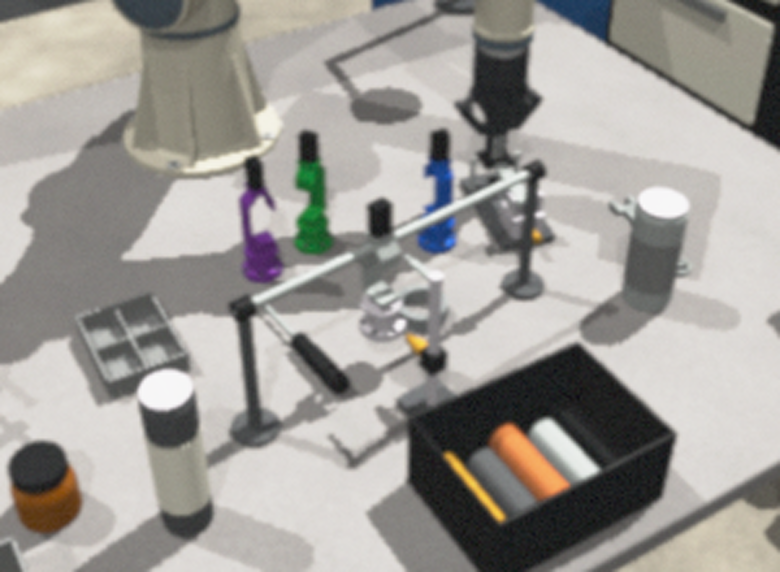

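The pictures show the carrier hanging at the pointer, with everything else where it was. The paddle is held at about 9–10 N, so I'm handing in.

Run:
```python
from workcell import hand_in
print(hand_in())
```

```text
the job is handed in; nothing more can be done
None
```

The job is done and handed in at about 35 s, with the arm still holding the paddle down; no verdict was reported.

**Hub:** I picked the carrier up by its block and hooked it onto the rail about 10 cm to one side of the pointer. I slid it along while it stayed hooked and released it at the pointer. The wrist picture taken after release put it within about 1 mm of the pointer, hanging freely.

**Valve:** I pressed the paddle with the closed fingertips and held it for more than 3 s.
- **Travel:** in the side picture the paddle's corner had dropped about 15.4 mm, against 15.8 mm for halfway.
- **Force:** the push read about 9–10 N, against the 10 N you gave for halfway.

**Checks that disagreed:**
- **Fingertip height:** the closed fingertips touched the paddle about 28 mm lower in TCP height than the stated 17 mm offset predicts. I set the final height from the point of contact, the force and the pictures instead.
- **Paddle height:** 2 mm before the final position, the wrist view already read level while the side view and force read about 0.10 rad. I followed the side view and force, so the paddle could be 1–2 mm from exactly flush.
- **Scene camera:** it differed from the other two by up to 9 mm, so I did not rely on it for positions.

The last overall pictures showed no bystander moved, although the arm hid part of the side view.

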